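Nip up and aim the fan sprinkler

ROBOT

A 6-joint arm with a two-finger parallel gripper is mounted at the origin on the work surface. World frame = base frame: x ahead of the robot, y to its left, z up, the work surface at z = 0. Lengths are in m, angles in rad, forces in N, time in s.
With the tool pointing down it reaches from about 0.3 to 0.875 m from the base axis. Payload 6.4 kg.
Tool frame: the origin (TCP) lies midway between the tips of the shut fingers; the grasp point (between the pads) lies 19 mm behind it (grasp_offset is the distance from the TCP to the grasp point, in m); z points along the fingers, y is the line along which they close (so a half turn about z gives the same grasp; the last joint's range is limited). The gripper opens to 85 mm and grips with 20 to 120 N. Pads are 22 mm wide; open, the fingers measure 114 mm over their backs; the gripper's body (76 mm by 85 mm) begins 54 mm behind the grasp point. The pads swing forward as they close: fully open they stand 13 mm farther back than shut.
Start: joints at [0.903, 0.181, 1.607, -0, 1.354, -0.206], TCP at [0.256, 0.515, 0.231] pointing down, gripper open.
Joint ranges: [-2.99, 2.99], [-0.89, 2.07], [0.3, 2.58], [-1.14, 4.28], [0, 2.63], [-3.12, 3.12]. Speed limits (rad/s): [2.57, 2.57, 3.01, 3.14, 3.14, 3.14].

INTERFACE

Orientations are given as a unit quaternion [w, x, y, z].
In Python, from bench import * gives the robot as it stands. The module is installed in compiled form; this text tells all that it offers.
- The arm moves only by the tool servo_tool, never from a script. Its argument "commands" is text: rows parted by semicolons, each of 7 numbers parted by spaces: the turn, a rotation vector about the tool's x, y, z in rad, then the shift along the tool's x, y, z in mm, then the opening, from 0 (shut) to 1 (fully open). In form: wx wy wz dx dy dz claw; .... A call has 1 to 5 rows; each row shifts and turns the commanded pose from where the row before left it, along the tool's axes as they then stand; what a row does not reach is not made up. A row lasts 1/8 s, in which the tool goes at most 62.5 mm and 10.7 degrees, less where a joint would pass 70% of its speed; a pose out of reach is approached as far as the arm can. A call with a gripper value outside its range is refused whole. The fingers move at their own pace and stop on an object; the grip force is fixed at half the most. Time passes only in rows, so rows that do not move let the fingers close. It gives the time, the measured TCP pose, the force, the opening and the grip force at its end, in the units of the state.
- get_obs(): the state, without advancing time (a new reading comes with each control period).
- camera(name): name is "side" or "top"; returns the picture (384x512x3 uint8, blue, green, red); there is no depth.
- calibration(name): a dict with "fx", "fy", "cx", "cy" (pixels), "k1" (the pictures are not rectified: a ray, as slopes to the right and down, at radius r is drawn at 1 + k1 r^2 times it, then the intrinsics apply), "R" (3x3) and "t" (3): a world point X has camera coordinates R X + t. Camera axes: x right, y down, z forward; pixel columns grow to the right and rows downward; lengths in m; the calibration is good to about 2 mm. A picture is of the moment at which its call begins. calibration takes no time and is no camera call.
- hand_in(): hands the job in; it is judged then, once.
The state is a dict: "time_s": time; "q": joint angles; "dq": joint speeds; "joint_efforts": joint torques, N m; "eef_pos": TCP position; "eef_rot": TCP orientation; "wrist_force": force on the tool from outside, world axes, zero at the start; "torque": the same for the moment, N m; "opening": opening from 0.0 (shut) to 1.0 (fully open); "grasp_force": force on a finger pad.
Only numpy, scipy, OpenCV 4.12 (cv2) and the standard library are available. Lean on these libraries where they do the work, as an engineer would, in place of code of your own. Each camera call takes 0.05 s, during which the arm holds its last target. There are 200 camera calls.

TASK

Screw the fan sprinkler head down on its riser (clockwise from above) until you feel it bite on its rubber seal, then carry on the same way, by less than one more turn so as not to crush the seal, just until its spray face looks straight at the middle of the seed tray, without bending the slender riser over. Then push the shut-off lever on the feed pipe all the way over, away from the robot, to open the supply. Do not disturb the other things on the bench.

Things in the scene. Friction and masses are not known exactly. Their poses are not given: they have to be found in the camera images.
- head: grey plastic fan sprinkler head on the bench's only upright riser, a slender black pipe: a ribbed disc 52 mm across, 13 mm thick, with a wing on top and a spout at one side. Origin: on the screw axis at the disc's underside, about 125 mm above the bench; z up, x points where the spray face looks. Clockwise from above screws it down, 2 mm per turn; at first it turns freely (0.03 N m). It stays where it is left.
- head_wing (a point): middle of the head's upright grip wing, on the screw axis: 44 mm long (x), 14 mm thick (y), 46 mm tall (23 mm above and below this point). It takes several grips, as it must turn 1 to 1.7 turns in all; nothing tall stands within 80 mm. The riser under it gives: it bends 0.3 mm per N at the wing and twists 0.125 rad per N m (a hold on the wing slips about as much), and springs back when let go.
- head_face (a point): middle of the head's flat metal spray face, 48 mm wide, 13 mm tall, 51 mm out from the screw axis at disc height; its x is the direction it looks. The head starts loose, 0.55 to 0.9 turn short of the seal; the face looks at the tray once while still loose (wrong) and once more, 0.4 to 0.9 turn past the first touch of the seal (right).
- seal: black rubber sealing ring, 51 mm across, 27 mm hole, 6 mm thick, loose round the riser on a springy seat under the head; needs no handling. Origin: centre of its underside. Poses do not tell well when the head meets it; the turning moment does: above the free one it is about 0.07 N m a fifth of a turn past first touch and 0.25 N m at half a turn. Sealed well: 0.25 to 0.95 turn past first touch; 1.25 crushes it.
- seed_tray: black tray of soil with rows of small green seedlings, 160 x 240 mm and 45 mm tall (seedlings up to 65 mm), fixed on the bench farther from the robot than the riser. Origin: centre of its underside.
- tap (a joint): shut-off lever of the supply: 0 = shut, leaning 0.6 rad from upright towards the robot; 1.2 rad = its stop, fully open, leaning 0.6 rad away from the robot. A stiff hinge (about 0.25 N m) that stays where it is left.
- tap_tip (a point): a point 85 mm from the hinge at the end of the shut-off lever's flat steel blade (24 mm wide along the hinge, 8 mm thick; it ends at 85 mm and begins at 20 mm from the hinge).
- tap_hinge (a point): middle of the shut-off lever's level hinge, on a brass block on the feed pipe, 62 mm above the bench and 125 mm from the riser, to the robot's right. Its y runs along the hinge and the feed pipe, z is up; the lever leans to -x when shut and swings over to +x.
- pot_plant: terracotta-coloured pot with a seedling, 84 mm across, 80 mm tall; a bystander, to be left alone. Origin: centre of its underside.
- pot_grey: empty grey plastic pot, 90 mm across, 85 mm tall; a bystander, to be left alone. Origin: centre of its underside.
- pot_clay: terracotta-coloured pot with a seedling, 84 mm across, 80 mm tall; a bystander, to be left alone. Origin: centre of its underside.
- trowel: hand tool with a flat blade, 260 mm long, lying flat; a bystander, to be left alone. Origin: middle of the tool's underside.
- dibber: turned wooden dibber head, 40 mm across, 105 mm tall, standing; a bystander, to be left alone. Origin: centre of its underside.
- twine_reel: empty wooden twine reel, 56 mm across, 50 mm tall, standing; a bystander, to be left alone. Origin: centre of its underside.
- feed_bottle: white plant-feed bottle, 66 mm across, 170 mm tall; a bystander, to be left alone. Origin: centre of its underside.

How it is judged:
By the outcome, as a careful person would: the job done as asked, in the order asked, and still so for the second after the job is handed in, with the robot touching nothing.
It also fails if it takes over 72 s, if anything falls off the work surface, if the arm or the gripper's body presses on something with over 40 N, if the wrist force passes 120 N, or if a joint passes its speed limit or range.

## Working session

There is one attempt and no reset: what is moved stays moved. The work goes in short steps, Python scripts to look and compute and a tool call to move; the robot and the scene stay as the last step left them, time stands still between calls to the robot, and variables do not carry over. Pictures are saved under pics/ and viewed, at most 10 in all, crops included, and the job is handed in when it is done.

Besides the shell and the picture viewer there is one more tool, called after "Call:" in YAML: its name, and indented under it one key for each argument. servo_tool: Moves the arm, as the interface text tells. Its arguments: {"type":"object","properties":{"commands":{"type":"string"}},"required":["commands"]}

```bash
mkdir -p pics
python3 - <<'E'
from bench import *
import cv2
for n in("side","top"):
    cv2.imwrite(f"pics/{n}0.png",camera(n)); print(n,calibration(n))
o=get_obs(); print(o)
E
```

```text
side {'fx': 373.02548185103126, 'fy': 373.02548185103126, 'cx': 254.02542733767655, 'cy': 194.80703586366351, 'k1': 0.017890777548993642, 'R': array([[ 9.62776473e-01, -2.70298834e-01,  6.03150776e-05],
       [-1.72238176e-01, -6.13666501e-01, -7.70550087e-01],
       [ 2.08315803e-01,  7.41857107e-01, -6.37379447e-01]]), 't': array([-0.52133476,  0.2022576 ,  1.0072295 ])}
top {'fx': 393.25963307851555, 'fy': 393.25963307851555, 'cx': 254.6920474862963, 'cy': 198.0131291125768, 'k1': -0.017075806133971024, 'R': array([[ 0.0241357 , -0.99967555,  0.00814034],
       [-0.98308185, -0.0252124 , -0.18142327],
       [ 0.18156964, -0.00362384, -0.98337141]]), 't': array([0.02599463, 0.5651774 , 1.17741049])}
{'time_s': 0.1, 'q': array([ 9.02713338e-01,  1.81482410e-01,  1.60789764e+00, -5.72923217e-06,
        1.35380852e+00, -2.06330094e-01]), 'dq': array([ 5.84994443e-04, -1.15142649e-03, -3.24821357e-03, -7.18084107e-05,
       -1.48916858e-03,  7.36891356e-04]), 'joint_efforts': array([ 2.25476060e-04, -4.45874977e+01, -3.52240205e+01, -2.81240900e-04,
        4.17494783e-03,  9.98853181e-06]), 'eef_pos': array([0.25586086, 0.51438394, 0.23047045]), 'eef_rot': array([-3.35330485e-04,  2.28830128e-01,  9.73466042e-01, -7.24086028e-04]), 'wrist_force': array([-0.43202089,  0.0715412 ,  0.84658498]), 'torque': array([-0.06586424, -0.03594411, -0.049049  ]), 'grasp_force': 0.0, 'opening': 1.0017574372946545}
```

View pics/side0.png

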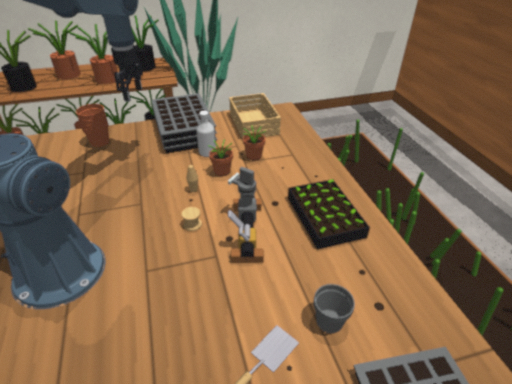

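View pics/top0.png

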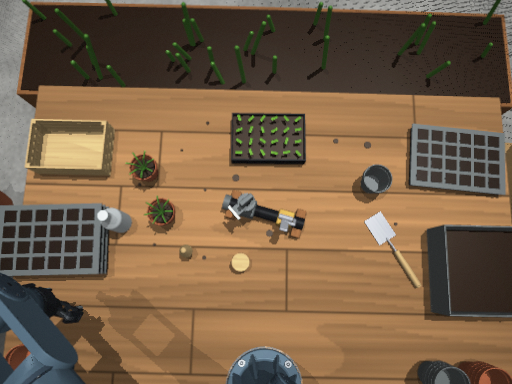

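The side view shows the head at about (246,185), the lever at (240,222) and the tray at (327,212). In the top view the head is at (243,207), the lever at (288,220) and the tray at (268,138). I'll zoom in on both.

Run:
```python
import cv2,numpy as np
a=cv2.imread("pics/side0.png")[155:270,200:290]; b=cv2.imread("pics/top0.png")[180:250,210:320]
A=cv2.resize(a,None,fx=5,fy=5,interpolation=cv2.INTER_CUBIC); B=cv2.resize(b,None,fx=7,fy=7,interpolation=cv2.INTER_CUBIC)
cv2.imwrite("pics/s1.png",A); cv2.imwrite("pics/t1.png",B)
```

```text
(no output)
```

View pics/s1.png

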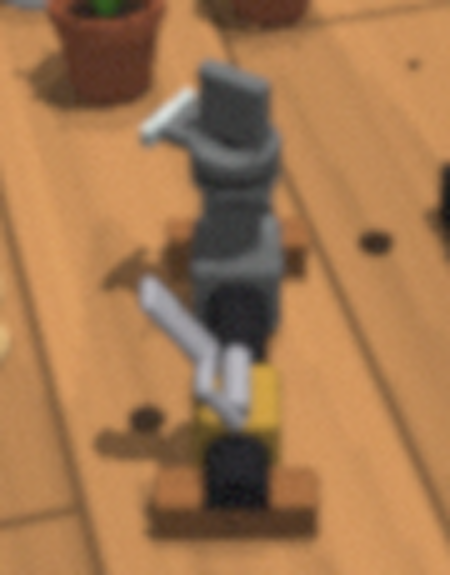

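View pics/t1.png

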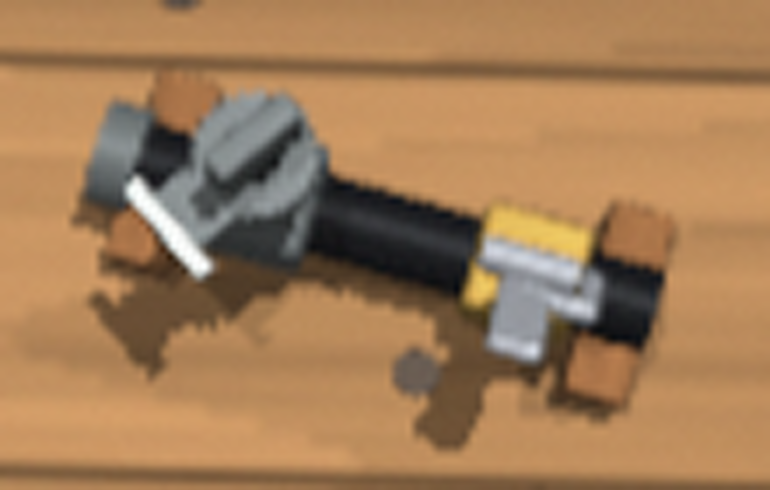

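The wing centre in the top crop is at about (254,141), i.e. px (246.3,200.1). The white face runs from (130,180) to (208,275), looking down-left towards the robot. The lever tip is at about (515,350), and the pipe tilts down to the right. Next I'll convert these to world points.

```bash
cat > h.py <<'E'
import numpy as np,cv2
from bench import *
def ray(n,p):
    c=calibration(n); K=np.array([[c['fx'],0,c['cx']],[0,c['fy'],c['cy']],[0,0,1.]])
    u=cv2.undistortPoints(np.array([[p]],float),K,np.array([c['k1'],0,0,0,0.]))[0,0]
    d=c['R'].T@np.array([u[0],u[1],1]); return -c['R'].T@c['t'],d/np.linalg.norm(d)
def onz(n,p,z):
    o,d=ray(n,p); return o+d*(z-o[2])/d[2]
def proj(n,X):
    c=calibration(n); K=np.array([[c['fx'],0,c['cx']],[0,c['fy'],c['cy']],[0,0,1.]])
    return cv2.projectPoints(np.array([X],float),cv2.Rodrigues(c['R'])[0],c['t'],K,np.array([c['k1'],0,0,0,0.]))[0][0,0]
E
python3 - <<'E'
from h import *
T=lambda x,y,z:onz("top",(210+(x-3)/7,180+(y-3)/7),z)
S=lambda x,y:(200+(x-2)/5,155+(y-2)/5)
r=lambda v:np.round(v,4)
w=[T(*p,.184) for p in((208,160),(285,100),(300,120),(220,180))]
c=np.mean(w,0); e=(w[1]+w[2]-w[0]-w[3])/2; print("wing",r(c),"len",np.linalg.norm(e),"dir(-spout)",np.degrees(np.arctan2(e[1],e[0])))
print("side pred of wing top",proj("side",c),"seen",S(235,72), "disc centre top",r(T(262,165,.138)))
f=[T(130,180,.138),T(208,275,.138)];fc=np.mean(f,0);d=fc-c
print("face",r(fc),"len",np.linalg.norm(f[1]-f[0]),"dist",np.linalg.norm(d[:2]),"dir",np.degrees(np.arctan2(d[1],d[0])))
p=[T(335,210,.06),T(465,255,.06)];d=p[1]-p[0];print("pipe dir",np.degrees(np.arctan2(d[1],d[0])))
tip=T(515,350,.062+.085*np.cos(.6));print("tip",r(tip), "side pred",proj("side",tip),"seen",S(150,290))
print("lever root",r(T(530,255,.062)))
im=cv2.imread("pics/top0.png"); m=(im.max(2)<60).astype(np.uint8)
m[:105]=0;m[172:]=0;m[:,:222]=0;m[:,315:]=0
m=cv2.morphologyEx(m,cv2.MORPH_CLOSE,np.ones((15,15)))
q=max(cv2.findContours(m,0,1)[0],key=cv2.contourArea); R=cv2.minAreaRect(q);print(R)
P=np.array([onz("top",b,.045) for b in cv2.boxPoints(R)]);print(r(P),r(P.mean(0)))
E
```

```text
wing [0.5349 0.0653 0.184 ] len 0.039423576559460154 dir(-spout) -50.63614800296649
side pred of wing top [245.50466003 169.3282578 ] seen (246.6, 169.0) disc centre top [0.5327 0.0623 0.138 ]
face [0.5057 0.0999 0.138 ] len 0.0511150510157493 dist 0.045256531867116714 dir 130.12832429893115
pipe dir -107.85619951041629
tip [ 0.4593 -0.0437  0.1322] side pred [228.56138768 213.01510143] seen (229.6, 212.6)
lever root [ 0.5086 -0.0553  0.062 ]
((267.5, 139.0), (50.0, 73.0), 90.0)
[[ 0.8431  0.1243  0.045 ]
 [ 0.8497 -0.1148  0.045 ]
 [ 0.6802 -0.1149  0.045 ]
 [ 0.674   0.1183  0.045 ]] [0.7617 0.0032 0.045 ]
```

Call:
servo_tool:
  commands: "0 0 0 -45 -28 0 1;0 0 0 -45 -28 0 1;0 0 0 -45 -28 0 1;0 0 0 -45 -28 0 1;0 0 0 -45 -28 0 1"

```text
time_s: 0.72
eef_pos: [0.3957, 0.2876, 0.2311]
eef_rot: [-0.0, 0.229, 0.973, -0.0]
wrist_force: [0.6, -0.1, 0.6]
opening: 1.004
grasp_force: 0.0
```

Call:
servo_tool:
  commands: "0 0 0 -45 -28 0 1;0 0 0 -45 -28 0 1;0 0 0 -45 -28 0 1;0 0 0 -45 -28 0 1;0 0 0 -45 -28 0 1"

```text
time_s: 1.35
eef_pos: [0.5348, 0.062, 0.231]
eef_rot: [-0.0, 0.229, 0.973, 0.0]
wrist_force: [-0.1, -0.2, -1.1]
opening: 0.998
grasp_force: 0.0
```

Call:
servo_tool:
  commands: "0 0 0.14 0 0 0 1;0 0 0.14 0 0 0 1;0 0 0.13 0 0 0 1;0 0 0 0 0 0 1;0 0 0 0 0 0 1"

```text
time_s: 1.98
eef_pos: [0.5341, 0.0637, 0.2311]
eef_rot: [-0.0, 0.421, 0.907, -0.0]
wrist_force: [-0.5, -0.0, -0.6]
opening: 0.999
grasp_force: 0.0
```

Call:
servo_tool:
  commands: "0 0 0 0 0 30 1;0 0 0 0 0 30 1;0 0 0 0 0 21 1;0 0 0 0 0 0 0.25;0 0 0 0 0 0 0.25"

```text
time_s: 2.6
eef_pos: [0.5349, 0.0636, 0.1512]
eef_rot: [0.001, 0.422, 0.907, 0.0]
wrist_force: [0.5, 0.3, 0.1]
opening: 0.606
grasp_force: 0.0
```

Run:
```python
from h import *
a=camera("side");b=camera("top");o=get_obs();print(o['eef_pos'],o['wrist_force'],o['torque'],o['opening'],o['q'])
A=cv2.resize(a[130:220,200:290],None,fx=6,fy=6,interpolation=2);B=cv2.resize(b[160:250,210:255],None,fx=6,fy=6,interpolation=2)
cv2.imwrite("pics/c2.png",np.hstack([A,B]))
```

```text
[0.53522005 0.06356026 0.15164745] [-0.43478886 -0.41888844  0.44244725] [ 0.06704062 -0.01355839  0.07901882] 0.42388352833866333 [-1.02133510e-01  1.86169487e-01  1.77191088e+00 -6.91840843e-06
  1.18119943e+00 -8.01676147e-01]
```

View pics/c2.png

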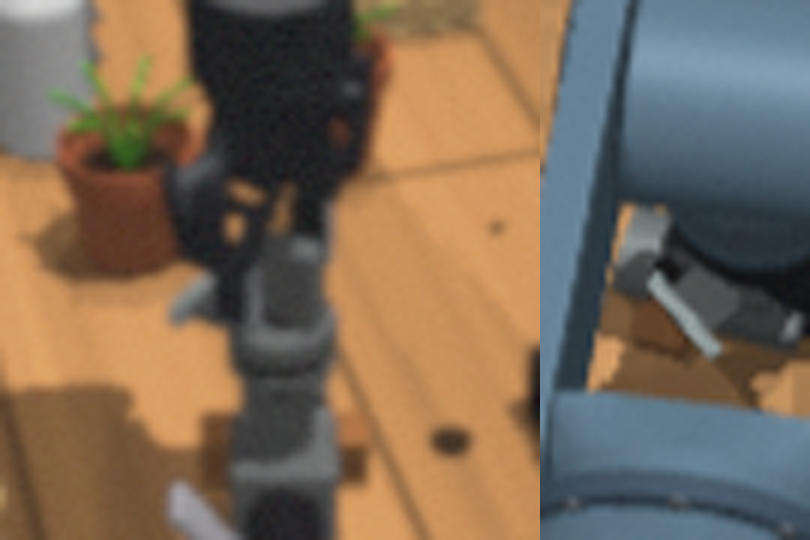

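In the side crop the fingers straddle the wing, which is at about (290,280), and the face is clear at (200,300). I'll close now.

Call:
servo_tool:
  commands: "0 0 0 0 0 0 0.1;0 0 0 0 0 0 0.1;0 0 0 0 0 0 0.1;0 0 0 0 0 0 0;0 0 0 0 0 0 0"

```text
time_s: 3.32
eef_pos: [0.5363, 0.0643, 0.1518]
eef_rot: [0.002, 0.422, 0.906, 0.002]
wrist_force: [4.0, 3.7, 1.2]
opening: 0.156
grasp_force: 60.5
```

```bash
cat > s.py <<'E'
from h import *
def st():
    F=[];M=[]
    o=get_obs();q=o['eef_rot'];yaw=np.degrees(2*np.arctan2(q[2],q[1]))-90
    y=np.array([np.cos(np.radians(yaw)),np.sin(np.radians(yaw)),0]);x=np.array([-y[1],y[0],0])
    f=o['wrist_force'];print("t %.2f pos"%o['time_s'],np.round(o['eef_pos'],4),"yaw %.1f"%yaw,"F tool x %.1f y %.1f up %.1f"%(f@x,f@y,f[2]),"M",np.round(o['torque'],3),"op %.3f gf %.0f q6 %.1f"%(o['opening'],o['grasp_force'],np.degrees(o['q'][5])))
if __name__=="__main__": st()
E
python3 s.py
```

```text
t 3.33 pos [0.5363 0.0643 0.1518] yaw 40.0 F tool x 0.2 y 5.4 up 1.2 M [ 0.803 -0.895  0.067] op 0.156 gf 60 q6 -45.9
```

Call:
servo_tool:
  commands: "0 0 0 0 2.8 0 0;0 0 0.17 0 0 0.06 0;0 0 0.17 0 0 0.05 0;0 0 0.17 0 0 0.06 0;0 0 0 0 0 0 0"

```text
time_s: 3.95
eef_pos: [0.5373, 0.0655, 0.1514]
eef_rot: [0.001, 0.638, 0.77, 0.001]
wrist_force: [1.3, 1.6, 6.1]
opening: 0.157
grasp_force: 61.1
```

```bash
python3 s.py
```

```text
t 3.95 pos [0.5373 0.0655 0.1514] yaw 10.7 F tool x 1.3 y 1.6 up 6.1 M [ 0.437 -0.075 -0.029] op 0.157 gf 61 q6 -16.3
```

Call:
servo_tool:
  commands: "0 0 0 0.6 0.8 -1 0;0 0 0.17 0 0 0.06 0;0 0 0.17 0 0 0.05 0;0 0 0.17 0 0 0.06 0;0 0 0.17 0 0 0.05 0"

```text
time_s: 4.58
eef_pos: [0.5372, 0.0663, 0.1513]
eef_rot: [-0.0, 0.859, 0.512, 0.0]
wrist_force: [0.3, 1.4, 4.2]
opening: 0.154
grasp_force: 60.9
```

```bash
python3 s.py
```

```text
t 4.58 pos [0.5372 0.0663 0.1513] yaw -28.4 F tool x 1.3 y -0.4 up 4.2 M [0.461 0.04  0.046] op 0.154 gf 61 q6 22.9
```

Call:
servo_tool:
  commands: "0 0 0.17 0.6 0 -0.7 0;0 0 0.17 0 0 0.06 0;0 0 0.17 0 0 0.05 0;0 0 0.17 0 0 0.06 0;0 0 0.17 0 0 0.05 0"

```text
time_s: 5.2
eef_pos: [0.5372, 0.067, 0.1512]
eef_rot: [-0.0, 0.994, 0.112, -0.0]
wrist_force: [0.3, 1.8, 0.8]
opening: 0.156
grasp_force: 60.4
```

Call:
servo_tool:
  commands: "0 0 0.17 0 0 0.05 0;0 0 0.17 0 0 0.06 0;0 0 0.17 0 0 0.05 0;0 0 0.17 0 0 0.06 0;0 0 0.17 0 0 0.05 0"

```text
time_s: 5.82
eef_pos: [0.5376, 0.0672, 0.151]
eef_rot: [-0.0, 0.951, -0.308, 0.0]
wrist_force: [3.8, 2.6, 0.8]
opening: 0.158
grasp_force: 60.2
```

```bash
python3 s.py
```

```text
t 5.83 pos [0.5376 0.0672 0.151 ] yaw -125.8 F tool x 1.6 y -4.4 up 0.8 M [ 0.668 -0.673  0.059] op 0.158 gf 60 q6 120.4
```

Call:
servo_tool:
  commands: "0 0 0.17 0.6 -2 0.05 0;0 0 0.17 0 0 0.06 0;0 0 0.17 0 0 0.05 0;0 0 0.17 0 0 0.06 0;0 0 0.17 0 0 0.05 0"

```text
time_s: 6.45
eef_pos: [0.539, 0.0678, 0.1507]
eef_rot: [0.0, 0.74, -0.673, 0.0]
wrist_force: [-0.1, 0.7, 0.5]
opening: 0.154
grasp_force: 60.4
```

```bash
python3 s.py
```

```text
t 6.45 pos [0.539  0.0678 0.1507] yaw -174.5 F tool x -0.7 y -0.0 up 0.5 M [ 0.004 -0.394  0.042] op 0.154 gf 60 q6 169.2
```

Call:
servo_tool:
  commands: "0 0 0 0 0 0 1;0 0 0 0 0 0 1;0 0 0 0 0 0 1;0 0 -0.1 0 0 0 1;0 0 -0.185 0 0 0 1"

```text
time_s: 7.08
eef_pos: [0.5389, 0.0679, 0.1508]
eef_rot: [0.0, 0.831, -0.556, -0.0]
wrist_force: [0.0, -0.3, 0.8]
opening: 0.997
grasp_force: 0.0
```

Call:
servo_tool:
  commands: "0 0 -0.185 0 0 0 1;0 0 -0.185 0 0 0 1;0 0 -0.185 0 0 0 1;0 0 -0.185 0 0 0 1;0 0 -0.185 0 0 0 1"

```text
time_s: 7.7
eef_pos: [0.5389, 0.0679, 0.1508]
eef_rot: [0.0, 0.992, -0.126, -0.0]
wrist_force: [-1.3, 0.3, -0.3]
opening: 0.997
grasp_force: 0.0
```

Call:
servo_tool:
  commands: "0 0 -0.185 0 0 0 1;0 0 -0.185 0 0 0 1;0 0 -0.185 0 0 0 1;0 0 -0.185 0 0 0 1;0 0 -0.185 0 0 0 1"

```text
time_s: 8.32
eef_pos: [0.5389, 0.0679, 0.1508]
eef_rot: [-0.0, 0.944, 0.33, -0.0]
wrist_force: [-0.1, 0.0, -0.4]
opening: 0.998
grasp_force: 0.0
```

Call:
servo_tool:
  commands: "0 0 -0.185 0 0 0 1;0 0 -0.185 0 0 0 1;0 0 -0.185 0 0 0 0.5;0 0 -0.185 0 0 0 0.3;0 0 -0.185 0 0 0 0.2"

```text
time_s: 8.95
eef_pos: [0.539, 0.0679, 0.1508]
eef_rot: [-0.0, 0.698, 0.716, -0.0]
wrist_force: [-0.2, -0.3, -0.0]
opening: 0.379
grasp_force: 0.0
```

```bash
python3 s.py
```

```text
t 8.95 pos [0.539  0.0679 0.1508] yaw 1.5 F tool x -0.3 y -0.3 up -0.0 M [ 0.041  0.022 -0.036] op 0.379 gf 0 q6 -6.9
```

Call:
servo_tool:
  commands: "0 0 -0.07 0 0 0 0.2;0 0 0 0 0 0 0;0 0 0 0 0 0 0;0 0 0 0 0 0 0;0 0 0 0 0 0 0"

```text
time_s: 9.57
eef_pos: [0.539, 0.0679, 0.1509]
eef_rot: [-0.0, 0.675, 0.738, -0.0]
wrist_force: [-0.7, 0.6, 1.4]
opening: 0.157
grasp_force: 59.9
```

```bash
python3 s.py
```

```text
t 9.57 pos [0.539  0.0679 0.1509] yaw 5.1 F tool x 0.6 y -0.6 up 1.4 M [-0.07   0.279 -0.005] op 0.157 gf 60 q6 -10.4
```

Call:
servo_tool:
  commands: "0 0 0.17 0 0 0.05 0;0 0 0.17 0 0 0.06 0;0 0 0.17 0 0 0.05 0;0 0 0.17 0 0 0.06 0;0 0 0 0 0 0 0"

```text
time_s: 10.2
eef_pos: [0.5392, 0.0679, 0.1507]
eef_rot: [0.0, 0.882, 0.471, 0.0]
wrist_force: [-0.2, -0.7, 0.8]
opening: 0.158
grasp_force: 59.7
```

```bash
cat >> s.py <<'E'
    m=[]
    for i in range(5): camera("top"); m.append(get_obs()['torque'][2])
    print("Mz %.3f +- %.3f"%(np.mean(m),np.std(m))); st()
E
python3 s.py
```

```text
File "s.py", line 8
    m=[]
IndentationError: unexpected indent
```

```bash
sed -i 's/^if __name__=="__main__": st()/if __name__=="__main__":/' s.py; python3 s.py
```

```text
Mz -0.015 +- 0.015
t 10.45 pos [0.5391 0.0679 0.1507] yaw -33.8 F tool x -1.2 y 0.4 up 1.4 M [-0.153  0.018 -0.019] op 0.155 gf 60 q6 28.4
```

Call:
servo_tool:
  commands: "0 0 0.17 0 0 0.05 0;0 0 0.17 0 0 0.06 0;0 0 0.17 0 0 0.05 0;0 0 0.17 0 0 0.06 0;0 0 0 0 0 0 0"

```text
time_s: 11.08
eef_pos: [0.5393, 0.0677, 0.1505]
eef_rot: [0.0, 0.989, 0.151, 0.0]
wrist_force: [-1.1, -1.8, 1.9]
opening: 0.157
grasp_force: 59.8
```

```bash
python3 s.py
```

```text
Mz -0.011 +- 0.033
t 11.32 pos [0.5392 0.0678 0.1505] yaw -72.7 F tool x -0.2 y 1.9 up 2.4 M [-0.532 -0.081  0.011] op 0.158 gf 60 q6 67.4
```

Call:
servo_tool:
  commands: "0 0 0.17 0 0.6 0 0;0 0 0.17 0 0 0.06 0;0 0 0.17 0 0 0.05 0;0 0 0.17 0 0 0.06 0;0 0 0.05 0 0 0 0"

```text
time_s: 11.95
eef_pos: [0.5392, 0.0673, 0.1504]
eef_rot: [0.0, 0.977, -0.214, 0.0]
wrist_force: [-0.4, -2.0, 2.0]
opening: 0.156
grasp_force: 59.8
```

```bash
python3 s.py
```

```text
Mz 0.123 +- 0.028
t 12.20 pos [0.5393 0.0673 0.1504] yaw -114.5 F tool x 0.6 y 2.3 up 2.6 M [-0.6    0.19   0.104] op 0.155 gf 60 q6 109.2
```

Call:
servo_tool:
  commands: "0 0 0.17 0 0 0 0;0 0 0.17 0 0 0.06 0;0 0 0.17 0 0 0.05 0;0 0 0.17 0 0 0.06 0;0 0 0.05 0 0 0 0"

```text
time_s: 12.82
eef_pos: [0.539, 0.0672, 0.1502]
eef_rot: [0.0, 0.836, -0.549, -0.0]
wrist_force: [-2.1, -2.7, 3.9]
opening: 0.152
grasp_force: 60.1
```

```bash
python3 s.py
```

```text
Mz 0.152 +- 0.018
t 13.07 pos [0.5391 0.0672 0.1501] yaw -156.4 F tool x 2.1 y 2.6 up 3.8 M [-0.834  0.498  0.166] op 0.151 gf 60 q6 151.0
```

Call:
servo_tool:
  commands: "0 0 0.17 0.6 1 -0.6 0;0 0 0.17 0 0 0.06 0;0 0 0 0 0 0 1;0 0 0 0 0 0 1;0 0 0 0 0 0 1"

```text
time_s: 13.7
eef_pos: [0.5385, 0.0667, 0.1505]
eef_rot: [-0.0, 0.732, -0.681, -0.0]
wrist_force: [0.3, 0.1, 0.1]
opening: 0.788
grasp_force: 0.0
```

Call:
servo_tool:
  commands: "0 0 -0.13 0 0 0 1;0 0 -0.185 0 0 0 1;0 0 -0.185 0 0 0 1;0 0 -0.185 0 0 0 1;0 0 -0.185 0 0 0 1"

```text
time_s: 14.32
eef_pos: [0.5386, 0.0666, 0.1506]
eef_rot: [-0.0, 0.952, -0.306, -0.0]
wrist_force: [-0.9, -1.0, 0.6]
opening: 1.0
grasp_force: 0.0
```

Call:
servo_tool:
  commands: "0 0 -0.185 0 0 0 1;0 0 -0.185 0 0 0 1;0 0 -0.185 0 0 0 1;0 0 -0.185 0 0 0 1;0 0 -0.185 0 0 0 1"

```text
time_s: 14.95
eef_pos: [0.5385, 0.0666, 0.1505]
eef_rot: [-0.0, 0.989, 0.151, 0.0]
wrist_force: [0.2, 0.9, -0.4]
opening: 1.0
grasp_force: 0.0
```

Call:
servo_tool:
  commands: "0 0 -0.185 0 0 0 1;0 0 -0.185 0 0 0 1;0 0 -0.185 0 0 0 1;0 0 -0.185 0 0 0 1;0 0 -0.185 0 0 0 1"

```text
time_s: 15.58
eef_pos: [0.5386, 0.0666, 0.1506]
eef_rot: [-0.0, 0.818, 0.576, 0.0]
wrist_force: [-0.7, 0.3, 0.8]
opening: 1.001
grasp_force: 0.0
```

Call:
servo_tool:
  commands: "0 0 -0.185 0 0 0 1;0 0 -0.05 0 0 0 0.5;0 0 -0.05 0 0 0 0.5;0 0 0 0 0 0 0.5;0 0 0 0 0 0 0.5"

```text
time_s: 16.2
eef_pos: [0.5386, 0.0665, 0.1506]
eef_rot: [-0.0, 0.73, 0.683, 0.0]
wrist_force: [0.1, 0.6, -0.1]
opening: 0.5
grasp_force: 0.0
```

```bash
python3 s.py
```

```text
Mz 0.008 +- 0.018
t 16.45 pos [0.5385 0.0665 0.1506] yaw -3.8 F tool x -0.3 y 0.1 up 0.4 M [0.027 0.007 0.024] op 0.496 gf 0 q6 -1.7
```

Call:
servo_tool:
  commands: "0 0 -0.16 0 0 0 0.3;0 0 0 0 0 0 0;0 0 0 0 0 0 0;0 0 0 0 0 0 0;0 0 0 0 0 0 0"

```text
time_s: 17.08
eef_pos: [0.5386, 0.0664, 0.1507]
eef_rot: [0.0, 0.673, 0.739, 0.0]
wrist_force: [-0.5, 0.3, 2.0]
opening: 0.155
grasp_force: 60.2
```

```bash
python3 s.py
```

```text
Mz 0.020 +- 0.024
t 17.32 pos [0.5386 0.0665 0.1507] yaw 5.4 F tool x -0.5 y -0.2 up 1.6 M [-0.034  0.054 -0.012] op 0.151 gf 60 q6 -10.9
```

Call:
servo_tool:
  commands: "0 0 0.17 0 0 0.05 0;0 0 0.17 0 0 0.06 0;0 0 0.17 0 0 0.05 0;0 0 0.17 0 0 0.06 0;0 0 0 0 0 0 0"

```text
time_s: 17.95
eef_pos: [0.5385, 0.0665, 0.1505]
eef_rot: [-0.0, 0.881, 0.474, -0.0]
wrist_force: [-1.1, 0.1, 3.5]
opening: 0.153
grasp_force: 60.6
```

```bash
python3 s.py
```

```text
Mz 0.170 +- 0.035
t 18.20 pos [0.5385 0.0665 0.1505] yaw -33.5 F tool x 0.2 y -2.0 up 4.3 M [0.001 0.484 0.168] op 0.154 gf 61 q6 28.0
```

Call:
servo_tool:
  commands: "0 0 0.17 0 -0.8 -0.7 0;0 0 0.17 0 0 0.06 0;0 0 0.17 0 0 0.05 0;0 0 0.17 0 0 0.06 0;0 0 0 0 0 0 0"

```text
time_s: 18.82
eef_pos: [0.5378, 0.0669, 0.1505]
eef_rot: [0.0, 0.988, 0.153, -0.0]
wrist_force: [-0.4, -0.4, -0.9]
opening: 0.155
grasp_force: 60.1
```

```bash
python3 s.py
```

```text
Mz 0.195 +- 0.022
t 19.07 pos [0.5377 0.0669 0.1506] yaw -72.4 F tool x 0.7 y 0.4 up -2.2 M [-0.014 -0.132  0.187] op 0.151 gf 60 q6 67.0
```

Call:
servo_tool:
  commands: "0 0 0.17 0 0 0.05 0;0 0 0.17 0 0 0.06 0;0 0 0.17 0 0 0.05 0;0 0 0.05 0 0 0.06 0;0 0 0 0 0 0 0"

```text
time_s: 19.7
eef_pos: [0.5377, 0.067, 0.1505]
eef_rot: [-0.0, 0.992, -0.126, -0.0]
wrist_force: [-0.5, 0.9, -2.2]
opening: 0.153
grasp_force: 59.9
```

```bash
python3 s.py
```

```text
Mz 0.328 +- 0.025
t 19.95 pos [0.5377 0.067  0.1505] yaw -104.6 F tool x -0.0 y -0.3 up -2.6 M [ 0.214 -0.094  0.316] op 0.156 gf 60 q6 99.1
```

Call:
servo_tool:
  commands: "0 0 0.09 0 0 0 0;0 0 0 0 0 0 0;0 0 0 0 0 0 1;0 0 0 0 0 0 1;0 0 0 0 0 0 1"

```text
time_s: 20.58
eef_pos: [0.5381, 0.0667, 0.151]
eef_rot: [0.0, 0.985, -0.172, 0.0]
wrist_force: [0.2, -0.2, 0.6]
opening: 0.784
grasp_force: 0.0
```

Call:
servo_tool:
  commands: "0 0 0 0 0 0 1;0 0 0 0 0 -30 1;0 0 0 0 0 -50 1;0 0 0 10 40 -40 1;0 0 0 15 50 0 1"

```text
time_s: 21.2
eef_pos: [0.533, -0.0269, 0.2753]
eef_rot: [0.0, 0.985, -0.17, 0.004]
wrist_force: [1.1, -0.3, -0.7]
opening: 1.004
grasp_force: 0.0
```

Call:
servo_tool:
  commands: "0 0 0 15 50 0 1;0 0 0 15 50 0 1;0 0 0 15 50 0 1;0 0 0 0 0 0 1;0 0 0 0 0 0 1"

```text
time_s: 21.82
eef_pos: [0.5224, -0.1824, 0.2705]
eef_rot: [-0.0, 0.985, -0.172, -0.0]
wrist_force: [0.7, 0.5, 0.6]
opening: 1.004
grasp_force: 0.0
```

Run:
```python
from h import *
import s; s.st()
a=camera("side");b=camera("top")
cv2.imwrite("pics/side3.png",a);cv2.imwrite("pics/top3.png",b)
A=cv2.resize(a[160:250,205:280],None,fx=6,fy=6,interpolation=2);B=cv2.resize(b[170:260,220:278],None,fx=6,fy=6,interpolation=2)
cv2.imwrite("pics/c3.png",np.hstack([A,B]))
```

```text
t 21.82 pos [ 0.5224 -0.1824  0.2705] yaw -109.8 F tool x 0.5 y -0.8 up 0.6 M [-0.003 -0.045  0.01 ] op 1.004 gf 0 q6 78.3
```

View pics/c3.png

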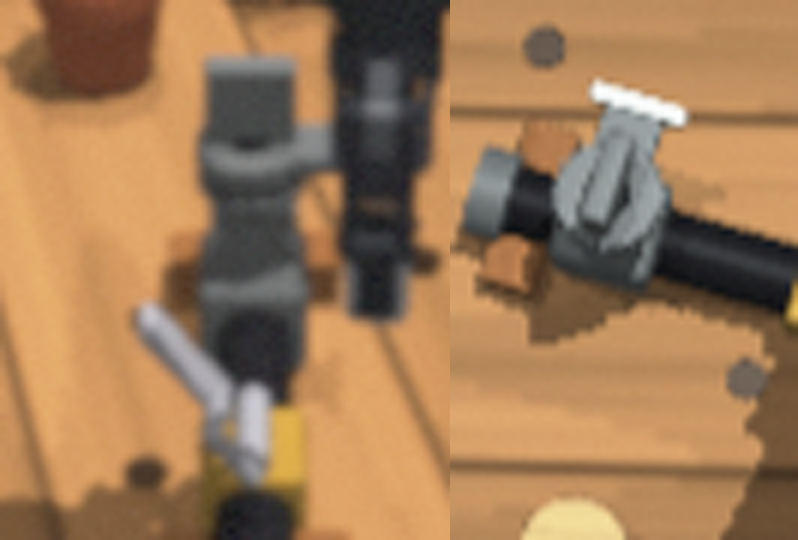

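The face, seen in the top crop from (592,90) to (687,115), now looks up and slightly right towards the tray. I'll measure its direction from the white edge line.

Run:
```python
from h import *
b=cv2.imread("pics/top3.png"); sub=b[180:195,238:264]
k=8; g=cv2.resize(sub,None,fx=k,fy=k,interpolation=2); m=(g.min(2)>190).astype(np.uint8)
R=cv2.minAreaRect(max(cv2.findContours(m,0,1)[0],key=cv2.contourArea)); bx=cv2.boxPoints(R)/k+np.array([238,180])-.5+.5/k
P=np.array([onz("top",p,.1375)[:2] for p in bx]); c=P.mean(0)
e=[P[1]-P[0],P[2]-P[1]]; L=max(e,key=np.linalg.norm); n=np.array([L[1],-L[0]]); n*=np.sign(n[0])
ax=np.array([.5349,.0653]); tr=np.array([.7617,.0032])
a=lambda v:np.degrees(np.arctan2(v[1],v[0]))
print("pix",R,"L",[np.linalg.norm(x) for x in e],"normal",a(n),"face c",c,"dir from axis",a(c-ax),np.linalg.norm(c-ax),"tray from axis",a(tr-ax),"tray from face",a(tr-c))
# wing top edges by hand not needed
im=b; g=((cv2.cvtColor(im,cv2.COLOR_BGR2HSV)[...,2]<75)*255).astype(np.uint8)
m=np.zeros_like(g);m[105:175,222:315]=g[105:175,222:315]
ys,xs=np.where(m>0)
for nm,v in(("x",xs),("y",ys)): print(nm,np.bincount(v,minlength=320)[v.min():v.max()+1].tolist(),v.min())
```

```text
pix ((107.1734390258789, 57.6654167175293), (129.26773071289062, 26.976970672607422), 16.090816497802734) L [np.float64(0.010052972585802317), np.float64(0.047271081277766754)] normal -14.959659428171536 face c [0.58157571 0.05208043] dir from axis -15.813270582654933 0.04851164037873735 tray from axis -15.312818360806302 tray from face -15.182741090179965
x [19, 45, 27, 9, 19, 27, 25, 23, 21, 21, 20, 13, 8, 8, 8, 8, 12, 26, 25, 20, 18, 14, 12, 10, 9, 9, 9, 14, 20, 30, 28, 23, 19, 11, 9, 9, 9, 9, 11, 19, 22, 20, 20, 21, 18, 12, 8, 8, 8, 8, 14, 17, 23, 23, 19, 14, 8, 8, 8, 8, 8, 10, 16, 20, 21, 22, 23, 19, 10, 7, 8, 8, 50, 49, 1] 231
y [6, 70, 63, 44, 3, 3, 7, 21, 32, 40, 37, 26, 13, 4, 4, 4, 4, 7, 11, 24, 35, 33, 24, 10, 3, 3, 3, 3, 4, 9, 21, 31, 35, 22, 12, 5, 4, 4, 4, 5, 9, 26, 29, 31, 20, 14, 50, 75, 74, 74, 72, 68] 113
```

The face looks along −15° and the tray lies at −15.3°, so the head is done. Next is the lever: shut the fingers, go to its near side and descend.

Call:
servo_tool:
  commands: "0 0 0 -38 -28 0 0;0 0 0 -38 -28 0 0;0 0 0 -38 -28 0 0;0 0 0 -38 -29 0 0;0 0 0 0 0 0 0"

```text
time_s: 22.55
eef_pos: [0.4164, -0.0217, 0.2709]
eef_rot: [-0.0, 0.986, -0.169, 0.0]
wrist_force: [0.5, -0.2, 0.9]
opening: 0.002
grasp_force: 0.0
```

Call:
servo_tool:
  commands: "0 0 0 0 0 0 0;0 0 0 0 0 0 0;0 0 0 0 0 40 0;0 0 0 0 0 40 0;0 0 0 0 0 0 0"

```text
time_s: 23.18
eef_pos: [0.4157, -0.0247, 0.1879]
eef_rot: [-0.001, 0.985, -0.172, -0.004]
wrist_force: [0.4, 0.1, 1.2]
opening: -0.001
grasp_force: 0.0
```

Call:
servo_tool:
  commands: "0 0 0 0 0 40 0;0 0 0 0 0 38 0;0 0 0 0 0 0 0;0 0 0 0 0 0 0"

```text
time_s: 23.68
eef_pos: [0.4194, -0.0256, 0.1148]
eef_rot: [0.0, 0.985, -0.172, 0.001]
wrist_force: [-0.1, 0.2, 0.3]
opening: 0.002
grasp_force: 0.0
```

Run:
```python
from h import *
import s; s.st()
a=camera("side");b=camera("top")
A=cv2.resize(a[150:250,190:280],None,fx=5,fy=5,interpolation=2);B=cv2.resize(b[180:280,240:310],None,fx=5,fy=5,interpolation=2)
cv2.imwrite("pics/c4.png",np.hstack([A,B]))
```

```text
t 23.68 pos [ 0.4194 -0.0256  0.1148] yaw -109.8 F tool x -0.2 y -0.2 up 0.3 M [-0.027  0.027  0.034] op 0.002 gf 0 q6 90.0
```

View pics/c4.png

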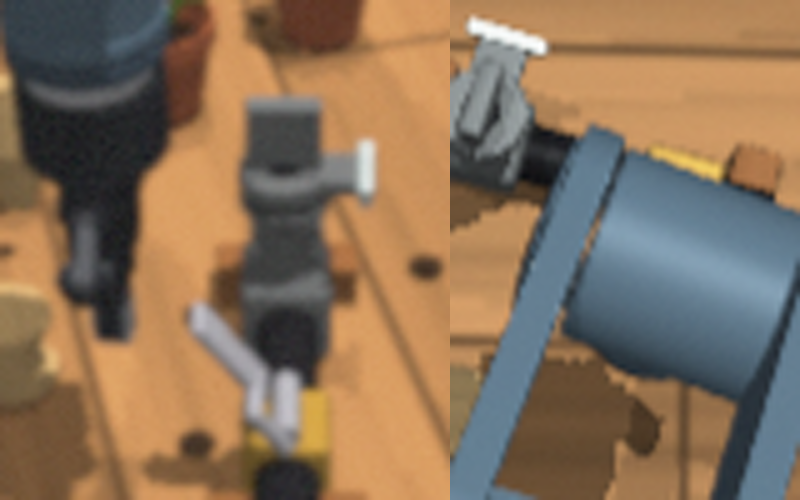

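The fingers stand clear on the near side of the lever, whose tip is at (200,315) in the side crop. I'll push along tool x.

Call:
servo_tool:
  commands: "0 0 0 15 0 0 0;0 0 0 15 0 0 0;0 0 0 12 0 0 0;0 0 0 10 0 0 0;0 0 0 8 0 0 0"

```text
time_s: 24.4
eef_pos: [0.4746, -0.0452, 0.1125]
eef_rot: [-0.0, 0.985, -0.172, -0.001]
wrist_force: [-4.0, 2.3, 2.2]
opening: -0.001
grasp_force: 2.1
```

Call:
servo_tool:
  commands: "0 0 0 8 0 0 0;0 0 0 8 0 0 0;0 0 0 8 0 0 0;0 0 0 4 0 0 0;0 0 0 0 0 0 0"

```text
time_s: 25.02
eef_pos: [0.5007, -0.0546, 0.1124]
eef_rot: [-0.0, 0.985, -0.172, -0.0]
wrist_force: [-1.9, 2.8, -0.1]
opening: -0.001
grasp_force: 1.2
```

```bash
python3 s.py
```

```text
Mz 0.028 +- 0.010
t 25.27 pos [ 0.5006 -0.0549  0.1127] yaw -109.8 F tool x -2.0 y -0.2 up -1.3 M [0.218 0.209 0.008] op -0.001 gf 1 q6 90.0
```

Call:
servo_tool:
  commands: "0 0 0 5 0 0 0;0 0 0 4 0 0 0;0 0 0 3 0 0 0;0 0 0 0 0 0 0"

```text
time_s: 25.78
eef_pos: [0.5113, -0.0588, 0.1122]
eef_rot: [0.0, 0.985, -0.172, -0.001]
wrist_force: [-4.1, 1.7, -0.9]
opening: 0.0
grasp_force: 1.8
```

Call:
servo_tool:
  commands: "0 0 0 3 0 0 0;0 0 0 3 0 0 0;0 0 0 0 0 0 0"

```text
time_s: 26.15
eef_pos: [0.5174, -0.0609, 0.1126]
eef_rot: [0.0, 0.985, -0.172, -0.0]
wrist_force: [-4.3, 1.2, -1.5]
opening: -0.004
grasp_force: 1.6
```

Call:
servo_tool:
  commands: "0 0 0 2 0 0 0;0 0 0 2 0 0 0;0 0 0 0 0 0 0"

```text
time_s: 26.52
eef_pos: [0.5216, -0.0622, 0.1128]
eef_rot: [0.0, 0.985, -0.172, 0.0]
wrist_force: [-3.0, 1.2, -0.6]
opening: -0.001
grasp_force: 1.5
```

Call:
servo_tool:
  commands: "0 0 0 2 0 0 0;0 0 0 2 0 0 0;0 0 0 0 0 0 0"

```text
time_s: 26.9
eef_pos: [0.5252, -0.0635, 0.1128]
eef_rot: [-0.0, 0.985, -0.172, 0.0]
wrist_force: [-4.0, 1.0, 0.3]
opening: 0.003
grasp_force: 1.9
```

Call:
servo_tool:
  commands: "0 0 0 2 0 0 0;0 0 0 2 0 0 0;0 0 0 0 0 0 0"

```text
time_s: 27.28
eef_pos: [0.5257, -0.0636, 0.1124]
eef_rot: [-0.0, 0.985, -0.171, -0.004]
wrist_force: [-16.8, 5.2, 10.5]
opening: -0.001
grasp_force: 10.6
```

Call:
servo_tool:
  commands: "0 0 0 2 0 0 0;0 0 0 2 0 0 0;0 0 0 0 0 0 0"

```text
time_s: 27.65
eef_pos: [0.5261, -0.0637, 0.1122]
eef_rot: [-0.001, 0.985, -0.171, -0.008]
wrist_force: [-30.7, 8.2, 24.3]
opening: -0.002
grasp_force: 20.1
```

The force rose sharply, so the lever is on its stop. I'll back off and check.

Call:
servo_tool:
  commands: "0 0 0 -12 0 0 0;0 0 0 -30 0 0 0;0 0 0 -40 0 -30 0;0 0 0 -40 0 -50 0;0 0 0 -20 40 -50 0"

```text
time_s: 28.28
eef_pos: [0.3885, -0.053, 0.2401]
eef_rot: [0.0, 0.985, -0.17, 0.002]
wrist_force: [0.2, -0.8, 0.2]
opening: -0.001
grasp_force: 0.0
```

Call:
servo_tool:
  commands: "0 0 0 0 60 0 0;0 0 0 0 60 0 0;0 0 0 0 60 0 0;0 0 0 0 60 0 0;0 0 0 0 0 0 0"

```text
time_s: 28.9
eef_pos: [0.3064, -0.2845, 0.2392]
eef_rot: [0.002, 0.985, -0.175, 0.001]
wrist_force: [-0.4, 0.5, 0.3]
opening: -0.002
grasp_force: 0.0
```

Run:
```python
from h import *
import s; s.st()
a=camera("side");b=camera("top");cv2.imwrite("pics/top5.png",b)
A=cv2.resize(a[150:260,195:275],None,fx=5,fy=5,interpolation=2);B=cv2.resize(b[175:285,220:295],None,fx=5,fy=5,interpolation=2)
cv2.imwrite("pics/c5.png",np.hstack([A,B]))
# disturbance check vs. first picture
t0=cv2.imread("pics/top0.png");d=(cv2.absdiff(t0,b).max(2)>60)[:, :].astype(np.uint8)
for c in cv2.findContours(d,0,2)[0]:
    if cv2.contourArea(c)>15: print(cv2.boundingRect(c))
```

```text
t 28.90 pos [ 0.3064 -0.2845  0.2392] yaw -110.2 F tool x -0.6 y -0.4 up 0.3 M [ 0.025 -0.021  0.056] op -0.002 gf 0 q6 51.0
(285, 375, 11, 9)
(0, 280, 121, 104)
(449, 268, 25, 47)
(107, 256, 376, 128)
(223, 222, 11, 12)
(269, 220, 27, 24)
(228, 204, 15, 16)
(281, 198, 17, 21)
(243, 183, 17, 12)
```

View pics/c5.png

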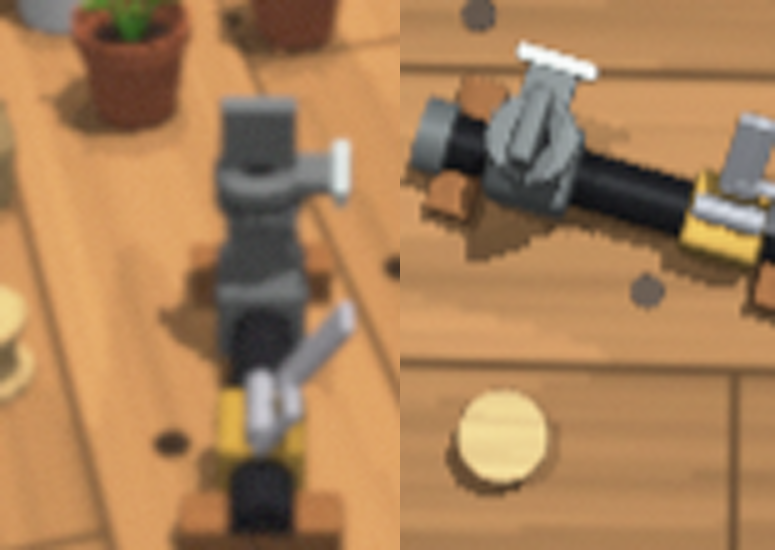

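The lever now leans fully away from the robot, with its tip at (350,310) in the side crop. The face still looks at the tray, and no bystander has moved.

```bash
python3 -c "
from bench import *
print(hand_in())"
```

```text
the job is handed in; nothing more can be done
None
```

The head is screwed down on its seal, roughly half to 0.65 of a turn past the bite, with its spray face within about 1° of the tray's middle; the lever is pushed over to its stop, nothing else has visibly moved, and the job was handed in at about 29 s (no verdict was returned).

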